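# Light and magnify the slipper's toe panel

## Robot

A 7-joint arm with a two-finger parallel gripper is mounted at the origin on the work surface. World frame = base frame: x ahead of the robot, y to its left, z up, the work surface at z = 0. Lengths are in m, angles in rad, forces in N, time in s.
With the tool pointing down it reaches from about 0.425 to 0.925 m from the base axis. Payload 6.8 kg.
Tool frame: the origin (TCP) lies where the fingers leave the gripper's body, on its centre line; the fingertips stand 73 mm ahead of it and the grasp point (between the pads) lies 54 mm ahead of it; x points along the fingers, z is the direction in which the jaws open and shut, and the axes are right-handed (so a half turn about x gives the same grasp; the last joint's range is limited). The gripper opens to 85 mm and grips with 20 to 120 N. Pads are 22 mm wide; open, the fingers measure 114 mm over their backs; the gripper's body (76 mm by 85 mm) begins 54 mm behind the grasp point. The pads swing forward as they close: fully open they stand 13 mm farther back than shut.
Start: joints at [1.088, 0.477, 0.022, 1.555, -0.011, 1.109, -0.083], TCP at [0.247, -0.628, 0.304] pointing down, gripper open.
Joint ranges: [-2.96, 2.96], [-0.34, 2.1], [-1.41, 1.46], [0.24, 2.44], [-1.37, 4.51], [0.17, 1.92], [-2.96, 2.96]. Speed limits (rad/s): [2.39, 2.39, 3.14, 3.14, 3.14, 3.14, 3.14].

## Interface

Orientations are given as a unit quaternion [w, x, y, z].
In Python, from station import sense, cams, job gives the robot as it stands.
- The arm moves only by the tool step_arm, never from a script. Its argument "increments" is a list that holds one entry, the list of rows, each a list of 7 numbers: the turn, a rotation vector about the world's x, y, z in rad, then the shift along the world's x, y, z in mm, then the opening, from -1 (shut) to 1 (fully open), so that 0 is half open. A call has 1 to 8 rows; each row shifts and turns the pose as measured when the row begins; what a row does not reach is not made up. A row lasts 1/8 s, in which the tool goes at most 62.5 mm and 10.7 degrees, less where a joint would pass 70% of its speed; a pose out of reach is approached as far as the arm can. A call with a gripper value outside its range is refused whole. The fingers move at their own pace and stop on an object; "grip_force" is the grip in N (left out, the last holds). Time passes only in rows, so rows that do not move let the fingers close. It gives the time, the measured TCP pose, the force and the opening at its end, in the units of the state.
- sense(): the state, without advancing time (a new reading comes with each control period).
- cams.capture(name): name is "scene" or "top" or "wrist"; returns the picture (480x640x3 uint8, red, green, blue); there is no depth.
- cams.get_calibration(name): a dict with "fx", "fy", "cx", "cy" (pixels), "position" and "orientation" of the camera in the world. Camera axes: x right, y down, z forward; pixel columns grow to the right and rows downward; lengths in m; the calibration is good to about 2 mm. A picture is of the moment at which its call begins: read the wrist's pose just before it. get_calibration takes no time and is no camera call; for the wrist camera it gives the pose at the moment of the call.
- job.close_job(): hands the job in, once; it reports no verdict.
The state is a dict: "time_s": time; "qpos": joint angles; "qvel": joint speeds; "joint_torque": joint torques, N m; "eef_pos": TCP position; "tcp_rot": TCP orientation; "contact_force": force on the tool from outside, world axes, zero at the start; "ft_torque": the same for the moment, N m; "grip_width": finger opening in m.
Only numpy, scipy, OpenCV 4.12 (cv2) and the standard library are available. Lean on these libraries where they do the work, as an engineer would, in place of code of your own. Each camera call takes 0.05 s, during which the arm holds its last target.

## Task

Set up the stitching check: hang the yellow work lamp by its handle on the hook of the stand and let go of it, then take the magnifier by its orange handle, carry it over the things on the bench and finish while still holding it level and still about 2 cm above the small gold panel on the red slipper's toe, lens centred over the panel and its long side running along the panel's long side. The lamp must stay hanging freely; nothing may touch the slipper or knock the bottle caddy, and leave the brush, tin and jar where they are.

Things in the scene. Friction and masses are not known exactly. Their poses are not given: they have to be found in the camera images.
- bail (a point): Centre of the top bar of the lamp's stiff handle: a round steel bar 10 mm thick, level along the lamp's y, 100 mm between the two uprights' centres, 125 mm above the lamp's underside and 61 mm above its cap, open below. Grip it 30 mm to either side of the middle, fingers closing along x, to leave the middle free for the hook. z up.
- lamp: Loose upright LED work lamp, about 180 g: round, 64 mm wide, 64 mm tall, yellow cap with a lug bar 100 mm long (y) that carries the rigid wire handle (bail), 130 mm high in all. Origin at the centre of its underside, axes as bail.
- hook_seat (a point): Where the centre of the lamp's bar lies when hung, 175 mm above the bench. The hook's steel arm (10 mm rod) runs level along x, its axis 10 mm below this point, from the post (14 mm rod at x = +68 mm, top 187 mm above the bench) to x = -20 mm, then rises to a tip at x = -31 mm, top 188 mm above the bench. The tip points roughly to the robot; the bar goes across it, along y. z up.
- hook: The hook stand, fixed to the bench: dark base plate 150 x 80 x 12 mm (x from -40 to +110 mm); origin on the bench straight below hook_seat, same axes.
- lens (a point): Centre of the underside of the magnifier's black rectangular lens frame, 90 mm (x) by 62 mm (y), 10 mm thick, clear lens. z up. At the start it lies level on the low block, with its handle (along -x) sticking out freely over the block's edge towards the robot.
- handle (a point): Gripping point in the magnifier's handle, in the middle of its thickness: 88 mm from the lens centre along the magnifier's -x and 8 mm above the frame's underside; same axes as lens. The handle is a bar 16 x 16 mm in section, from x = -53 to -143 mm of the lens centre.
- magnifier: The whole magnifier, loose, about 120 g; origin at lens, same axes.
- rest: Fixed low wooden block 92 x 80 mm, 34 mm high with its grey felt top, on which the magnifier lies; origin at the centre of its underside. Its place and the slipper's may be exchanged (left or right).
- panel (a point): Centre of the flat level top of the gold panel on the red slipper's toe, 88 mm above the bench, the highest point of the slipper. The panel is 50 mm (x, along the slipper) by 30 mm (y). The toe points to -x, roughly to the robot, and ends 80 mm from the panel's centre and at most 76 mm above the bench; the heel lies to +x. z up.
- slipper: Red slipper with green lining fixed on a wooden display block 240 x 105 x 40 mm (x from -50 to +190 mm); origin on the bench straight below panel, same axes.
- caddy: Fixed plywood caddy 130 (x) x 50 mm with three bottles, 106 mm high in all; origin at the centre of its underside. It stands in the way to the left or right of the lamp and may not be knocked.
- brush: Bystander: loose wooden shoe brush 130 x 42 x 40 mm; origin at the centre of its underside.
- tin: Bystander: loose round tin, blue lid, 58 mm wide, 30 mm high; origin at the centre of its underside.
- jar: Bystander: loose green glass jar with brass lid, 52 mm wide, 65 mm high; origin at the centre of its underside.
Mind the look-alikes: they are no part of the job. What is shaped like the rest but purple or turquoise is not meant.

How it is judged:
By the outcome, as a careful person would: the job done as asked, in the order asked, and still so for the second after the job is handed in, while the arm keeps its last pose, push and grip.
It also fails if it takes over 72 s, if anything falls off the work surface, if the arm or the gripper's body presses on something with over 40 N, if the wrist force passes 120 N, or if a joint passes its speed limit or range.

## Working session

There is one attempt and no reset: what is moved stays moved. The work goes in short steps, Python scripts to look and compute and a tool call to move; the robot and the scene stay as the last step left them, time stands still between calls to the robot, and variables do not carry over. Pictures are saved under pics/ and viewed, and the job is handed in when it is done.

Besides the shell and the picture viewer there is one more tool, called as name([rows], argument=value, ...), one row to a line, values as JSON. step_arm: Moves the arm, as the interface text tells. Its arguments: {"type":"object","properties":{"increments":{"type":"array","items":{"type":"array","items":{"type":"array","items":{"type":"number"}}}},"grip_force":{"type":"number"}},"required":["increments"]}

```bash
mkdir -p pics; ls
python3 - <<'E'
from station import sense,cams,job
import cv2
s=sense();print(s)
for n in("scene","top"):
    im=cams.capture(n);cv2.imwrite(f"pics/{n}0.png",im[:,:,::-1]);print(n,cams.get_calibration(n))
print(cams.get_calibration("wrist"))
E
```

```text
pics
{'time_s': 0.0, 'qpos': array([ 1.08794982,  0.47781694,  0.02233487,  1.5564484 , -0.01150278,
        1.10928281, -0.08311436]), 'qvel': array([-0.00079981,  0.0004559 , -0.00110833,  0.0009444 ,  0.00106464,
        0.00028071, -0.0005338 ]), 'joint_torque': array([-1.70664640e-03, -5.96440065e+01,  1.60794385e+00, -2.81187469e+01,
        1.26394123e-02,  9.33362375e-03,  3.44274497e-05]), 'eef_pos': array([ 0.24690733, -0.62773269,  0.30291549]), 'tcp_rot': array([ 0.58383089,  0.39843022,  0.58494845, -0.39778155]), 'contact_force': array([-0.47989806,  0.17874506,  0.27854264]), 'ft_torque': array([ 0.03176627,  0.01211983, -0.03991453]), 'grip_width': 0.08542307393380245}
scene {'fx': 576.8378360169055, 'fy': 576.8378360169055, 'cx': 320.0227979152891, 'cy': 237.2839350729027, 'position': array([ 1.16576381, -0.58371823,  0.93674068]), 'orientation': array([-0.3439477 ,  0.84349249,  0.38424023, -0.15026592])}
top {'fx': 611.9849932680688, 'fy': 611.9849932680688, 'cx': 325.12003553714993, 'cy': 235.13480460789765, 'position': array([ 0.27373013, -0.06864118,  1.62516972]), 'orientation': array([ 0.07421081, -0.67531935,  0.7296579 , -0.0776909 ])}
{'fx': 400.06728234018533, 'fy': 400.06728234018533, 'cx': 317.326709390927, 'cy': 240.70320506440567, 'position': array([ 0.31584893, -0.59987803,  0.37343523]), 'orientation': array([ 0.12230326,  0.81760236, -0.55634476, -0.08395709])}
```

View pics/scene0.png

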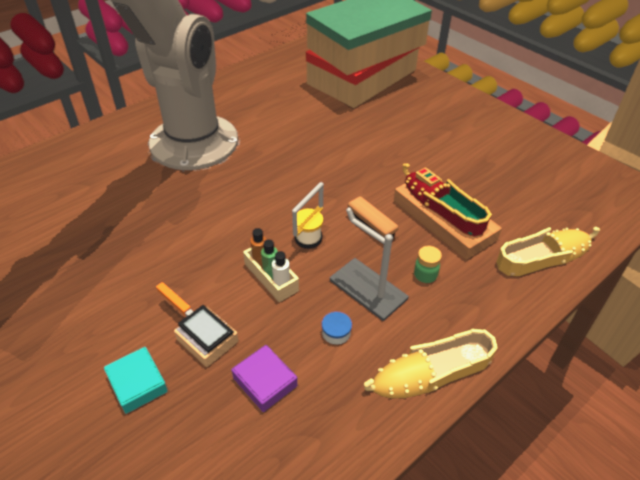

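View pics/top0.png

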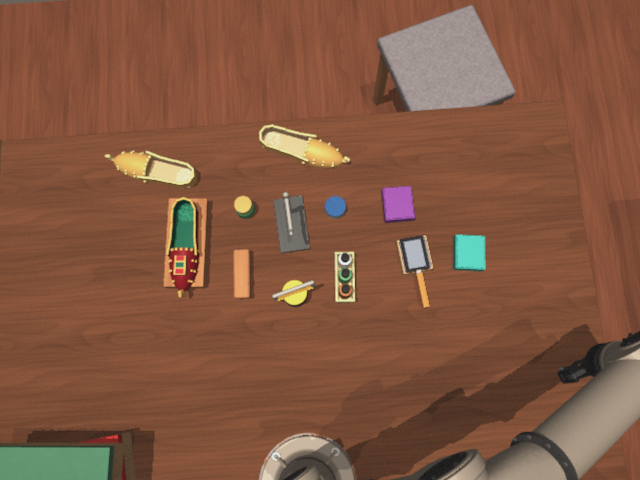

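The scene view shows the lamp at about (310,225), the hook post top at (388,238), the magnifier at (205,328) with its handle at (172,297), and the red slipper at (440,195). In the top view they are at (295,292), (288,200), (415,255) and (182,260).

Possible mix-ups, top view pixels:
- **Lamp:** yellow lamp (295,292), or the jar's brass lid (243,206).
- **Rest:** magnifier on the wooden block (415,255), or the purple (398,204) and turquoise (470,252) blocks.
- **Slipper:** red with gold panel (182,262), or the gold slippers (150,167) and (305,147).

I choose (295,292), (415,255) and (182,262).

```bash
cat > h.py <<'E'
import numpy as np,cv2
from scipy.spatial.transform import Rotation as R
def rot(q): return R.from_quat([q[1],q[2],q[3],q[0]])
def ray(c,u,v):
    d=rot(c["orientation"]).apply([(u-c["cx"])/c["fx"],(v-c["cy"])/c["fy"],1.]);return np.array(c["position"]),d
def onz(c,u,v,z):
    p,d=ray(c,u,v);return p+d*(z-p[2])/d[2]
def proj(c,P):
    q=rot(c["orientation"]).inv().apply(np.array(P)-c["position"]);return np.array([c["fx"]*q[0]/q[2]+c["cx"],c["fy"]*q[1]/q[2]+c["cy"]])
def tri(c1,a,c2,b):
    p,d=ray(c1,*a);q,e=ray(c2,*b)
    A=np.array([d,-e]).T;s=np.linalg.lstsq(A,q-p,rcond=None)[0]
    x,y=p+d*s[0],q+e*s[1];return (x+y)/2,np.linalg.norm(x-y)
def crop(im,x0,y0,x1,y1,k): return cv2.resize(im[y0:y1,x0:x1],None,fx=k,fy=k,interpolation=cv2.INTER_CUBIC)
E
python3 - <<'E'
import cv2,numpy as np
from h import *
t=cv2.imread("pics/top0.png");s=cv2.imread("pics/scene0.png")
cv2.imwrite("pics/c1.png",crop(t,230,180,360,310,6)[:600] if 0 else crop(t,260,180,360,310,4.6))
a=crop(t,380,220,460,320,5);b=crop(t,155,190,215,300,5)
w=np.zeros((550,800,3),np.uint8);w[:500,:400]=a;w[:550,420:720]=b;cv2.imwrite("pics/c2.png",w)
cv2.imwrite("pics/c3.png",crop(s,280,170,420,320,4))
E
```

```text
(no output)
```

View pics/c1.png

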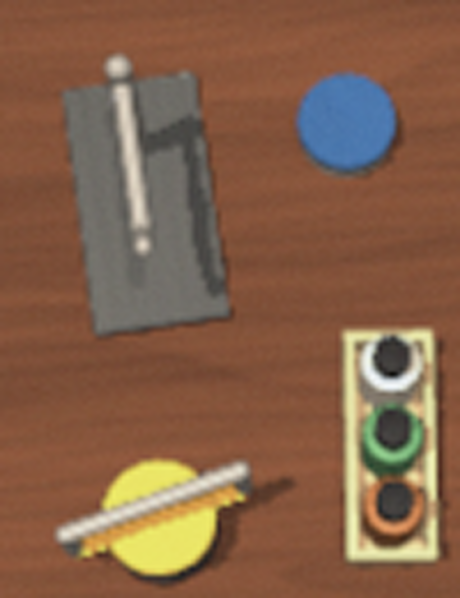

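View pics/c2.png

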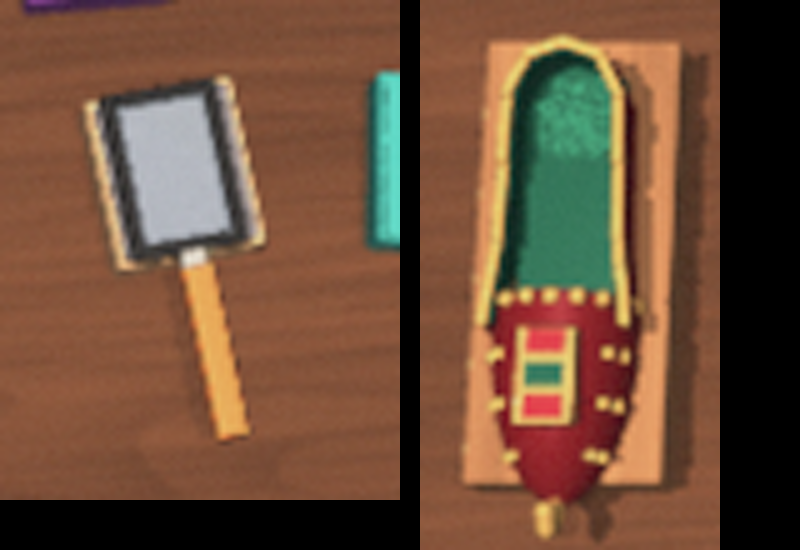

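View pics/c3.png

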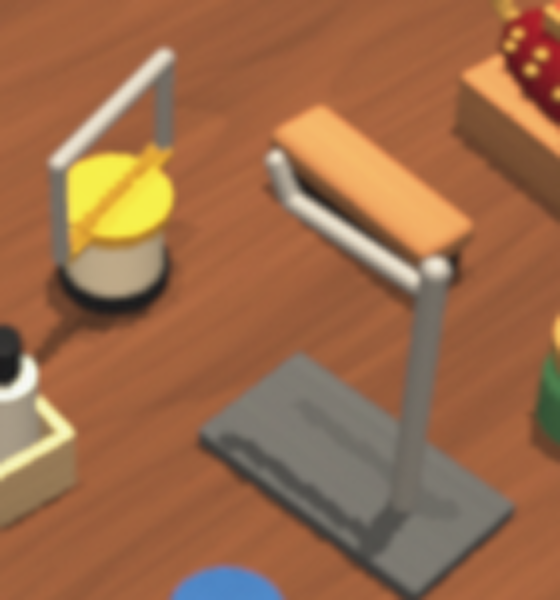

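Run:
```python
from h import *
from station import cams
T=cams.get_calibration("top");S=cams.get_calibration("scene")
f=lambda x,y,k,o:((x+.5)/k-.5+o[0],(y+.5)/k-.5+o[1])
t1=lambda x,y:f(x,y,4.6,(260,180));t2=lambda x,y:f(x,y,5,(380,220));t3=lambda x,y:f(x-420,y,5,(155,190));s3=lambda x,y:f(x,y,4,(280,170))
np.set_printoptions(precision=4,suppress=True)
def show(n,a,b):
    print(n,a,b,"mid",(a+b)/2,"len",np.linalg.norm(a-b)*1000,"yaw",np.degrees(np.arctan2(*(b-a)[[1,0]])))
print("bar tri",tri(T,t1(66,534),S,s3(61,160)),tri(T,t1(243,470),S,s3(168,56)))
print("tip/post tri",tri(T,t1(142,243),S,s3(276,157)),tri(T,t1(118,65),S,s3(436,268)))
show("bar",onz(T,*t1(243,470),.127),onz(T,*t1(66,534),.127))
show("barS",onz(S,*s3(61,160),.127),onz(S,*s3(168,56),.127))
show("hook",onz(T,*t1(142,243),.186),onz(T,*t1(118,65),.187))
show("hookS",onz(S,*s3(276,157),.186),onz(S,*s3(436,268),.187))
bp=[(97,333),(229,314),(197,72),(63,92)]
q=[onz(T,*t1(*p),.012) for p in bp];show("base",(q[0]+q[1])/2,(q[2]+q[3])/2)
# magnifier frame outer corners top at z=.044
q=[onz(T,*t2(*p),.044) for p in [(98,100),(215,80),(251,236),(135,260)]];c=sum(q)/4
show("lens",(q[2]+q[3])/2,(q[0]+q[1])/2);show("lensw",(q[1]+q[2])/2,(q[0]+q[3])/2)
show("handle",onz(T,*t2(233,437),.05),onz(T,*t2(196,262),.05))
q=[onz(T,*t3(*p),.088) for p in [(517,325),(577,327),(574,424),(513,421)]]
show("panel",(q[2]+q[3])/2,(q[0]+q[1])/2);show("panelw",(q[1]+q[2])/2,(q[0]+q[3])/2)
q=[onz(T,*t3(*p),.040) for p in [(488,43),(680,43),(663,486),(463,485)]]
show("block",(q[2]+q[3])/2,(q[0]+q[1])/2)
q=[onz(T,*t1(*p),.04) for p in [(343,330),(436,330),(438,560),(345,560)]]
show("caddy",(q[2]+q[3])/2,(q[0]+q[1])/2)
```

```text
bar tri (array([0.4494, 0.0253, 0.0637]), np.float64(0.06463588490700278)) (array([ 0.4972, -0.0241,  0.1849]), np.float64(0.06367836901144218))
tip/post tri (array([ 0.6016, -0.0051,  0.1836]), np.float64(0.000120352752903648)) (array([0.7007, 0.0018, 0.1802]), np.float64(0.000962423573124543))
bar [ 0.4858 -0.0486  0.127 ] [0.4588 0.048  0.127 ] mid [ 0.4723 -0.0003  0.127 ] len 100.31733279488928 yaw 105.60000256951282
barS [ 0.4891 -0.0468  0.127 ] [0.4636 0.0487 0.127 ] mid [0.4764 0.001  0.127 ] len 98.85752948288233 yaw 104.95922241382767
hook [ 0.601  -0.0053  0.186 ] [0.6984 0.0011 0.187 ] mid [ 0.6497 -0.0021  0.1865] len 97.60961706761532 yaw 3.7513725263198063
hookS [ 0.6034 -0.0069  0.186 ] [ 0.7051 -0.003   0.187 ] mid [ 0.6543 -0.005   0.1865] len 101.80678327715448 yaw 2.1959735328789307
base [ 0.5916 -0.0067  0.012 ] [0.739  0.0031 0.012 ] mid [ 0.6653 -0.0018  0.012 ] len 147.78042130536508 yaw 3.8239602188085318
lens [ 0.5092 -0.3253  0.044 ] [ 0.5946 -0.3153  0.044 ] mid [ 0.5519 -0.3203  0.044 ] len 86.01563089483315 yaw 6.67308264027207
lensw [ 0.5554 -0.3514  0.044 ] [ 0.5484 -0.2892  0.044 ] mid [ 0.5519 -0.3203  0.044 ] len 62.63567482612294 yaw 96.35885754483932
handle [ 0.4091 -0.334   0.05  ] [ 0.5009 -0.325   0.05  ] mid [ 0.455  -0.3295  0.05  ] len 92.19438879300667 yaw 5.598720491234296
panel [0.537  0.2874 0.088 ] [0.5867 0.2843 0.088 ] mid [0.5619 0.2859 0.088 ] len 49.7945880723641 yaw -3.5510730957461405
panelw [0.5601 0.2705 0.088 ] [0.5637 0.3012 0.088 ] mid [0.5619 0.2859 0.088 ] len 30.930928219046947 yaw 83.17175728276015
block [0.5113 0.2893 0.04  ] [0.7498 0.2714 0.04  ] mid [0.6306 0.2804 0.04  ] len 239.19215621797002 yaw -4.27632825565876
caddy [ 0.4408 -0.1271  0.04  ] [ 0.5722 -0.137   0.04  ] mid [ 0.5065 -0.132   0.04  ] len 131.78972021795786 yaw -4.302546725519499
```

```bash
cat >> h.py <<'E'
from station import sense,cams
def go(gx,gy,gz,yaw,off=0.054):
    """grasp point target, tool x down, tool z (closing) at world yaw deg; picks nearer half-turn"""
    s=sense();r=rot(s["tcp_rot"]);best=None
    for k in(0,180):
        z=np.array([np.cos(np.radians(yaw+k)),np.sin(np.radians(yaw+k)),0]);x=np.array([0,0,-1.])
        g=R.from_matrix(np.array([x,np.cross(z,x),z]).T);d=(g*r.inv()).as_rotvec()
        print("k",k,"rotvec",d.round(4),"deg",np.degrees(np.linalg.norm(d)).round(1))
    d=np.array([gx,gy,gz+off])-s["eef_pos"]
    print("shift mm",(d*1000).round(1),"t",round(s["time_s"],2),"q",s["qpos"].round(3),"F",s["contact_force"].round(1),"grip",round(s["grip_width"],4))
    M=r.as_matrix();print("tool axes x",M[:,0].round(3),"z",M[:,2].round(3))
E
python3 -c "
from h import *
go(.466,.029,.225,15.3)"
```

```text
k 0 rotvec [-7.000e-04 -1.700e-03  1.463e+00] deg 83.8
k 180 rotvec [-1.7000e-03  7.0000e-04 -1.6786e+00] deg 96.2
shift mm [219.  656.7 -24. ] t 0.1 q [ 1.088  0.478  0.022  1.556 -0.011  1.109 -0.083] F [-0.3  0.4  0.6] grip 0.0853
tool axes x [-0.001  0.001 -1.   ] z [ 0.366 -0.931 -0.002]
```

step_arm([
  [[0,0,0.11,18,49,0,1],[0,0,0.11,18,49,0,1],[0,0,0.11,18,49,0,1],[0,0,0.11,18,49,0,1],[0,0,0.11,18,49,0,1],[0,0,0.11,18,49,0,1],[0,0,0.11,18,49,0,1],[0,0,0.11,18,49,0,1]],
])

```text
time_s: 1.1
eef_pos: [0.3898, -0.2259, 0.2999]
tcp_rot: [0.698, 0.103, 0.701, -0.105]
contact_force: [0.8, -1.1, 0.3]
grip_width: 0.0853
```

```bash
python3 -c "
from h import *
go(.466,.029,.225,15.3)"
```

```text
k 0 rotvec [ 0.0025 -0.0048  0.5619] deg 32.2
k 180 rotvec [-0.0063 -0.0034 -2.5797] deg 147.8
shift mm [ 76.2 254.9 -20.9] t 1.1 q [ 0.712  0.133 -0.353  2.051  0.059  0.971  0.033] F [ 0.8 -1.1  0.3] grip 0.0853
tool axes x [-0.005 -0.001 -1.   ] z [ 0.957 -0.291 -0.005]
```

step_arm([
  [[0,0,0.11,15,51,0,1],[0,0,0.11,15,51,0,1],[0,0,0.11,15,51,0,1],[0,0,0.11,15,51,0,1],[0,0,0.11,15,51,0,1],[0,0,0,0,0,0,1]],
])

```text
time_s: 1.85
eef_pos: [0.4656, 0.0416, 0.2998]
tcp_rot: [0.699, -0.1, 0.701, 0.098]
contact_force: [-0.7, -0.9, -0.3]
grip_width: 0.0855
```

```bash
python3 -c "
from h import *
go(.466,.029,.225,15.3)
W=cams.get_calibration('wrist');im=cams.capture('wrist')[:,:,::-1];cv2.imwrite('pics/w1.png',im)
for n,P in dict(bail=(.474,0,.125),seat=(.632,-.004,.175)).items(): print(n,proj(W,P))
"
```

```text
k 0 rotvec [ 0.0027 -0.0026 -0.0136] deg 0.8
k 180 rotvec [0.0041 0.0043 3.128 ] deg 179.2
shift mm [  0.4 -12.6 -20.8] t 1.85 q [ 0.351  0.195 -0.639  2.002  0.141  0.99  -0.076] F [-0.7 -0.9 -0.3] grip 0.0855
tool axes x [-0.003 -0.003 -1.   ] z [ 0.961  0.277 -0.003]
bail [313.70811599 300.65680753]
seat [569.46598031 412.39432927]
```

View pics/w1.png

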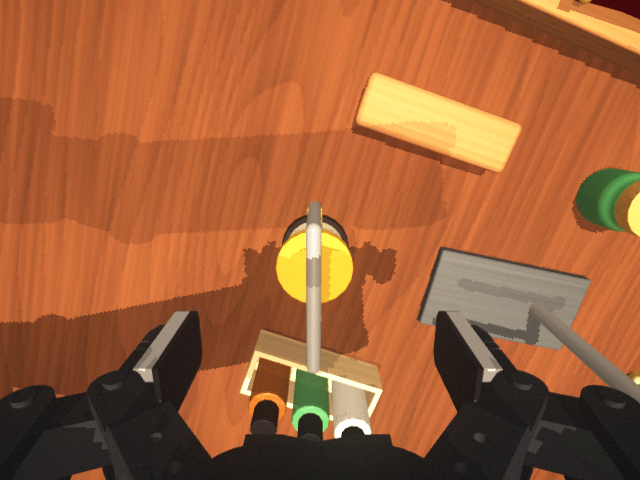

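The wrist view shows the bar vertical at column 314, from row 228 to 370. This agrees with the predicted bail pixel (314,301), and the bar lies midway between the fingers. I'm going down to grip it on its +y side.

step_arm([
  [[0.003,-0.003,-0.013,0,-12.5,0,1],[0,0,0,0,0,-40,1],[0,0,0,0,0,-40,1],[0,0,0,0,0,-30,1],[0,0,0,0,0,-11,1],[0,0,0,0,0,0,1]],
])

```text
time_s: 2.65
eef_pos: [0.464, 0.0123, 0.1754]
tcp_rot: [0.702, -0.087, 0.703, 0.082]
contact_force: [0.5, 0.6, -0.1]
grip_width: 0.0852
```

```bash
python3 -c "
from h import *
go(.466,.029,.125,15.3)
im=cams.capture('wrist')[:,:,::-1];cv2.imwrite('pics/w2.png',im)
"
```

```text
k 0 rotvec [ 0.0074 -0.0004  0.027 ] deg 1.6
k 180 rotvec [-7.0000e-04 -1.1600e-02 -3.1146e+00] deg 178.5
shift mm [ 2.  16.7  3.6] t 2.65 q [ 0.309  0.369 -0.557  2.13   0.305  0.72  -0.211] F [ 0.5  0.6 -0.1] grip 0.0852
tool axes x [-0.001 -0.007 -1.   ] z [ 0.971  0.238 -0.002]
```

View pics/w2.png

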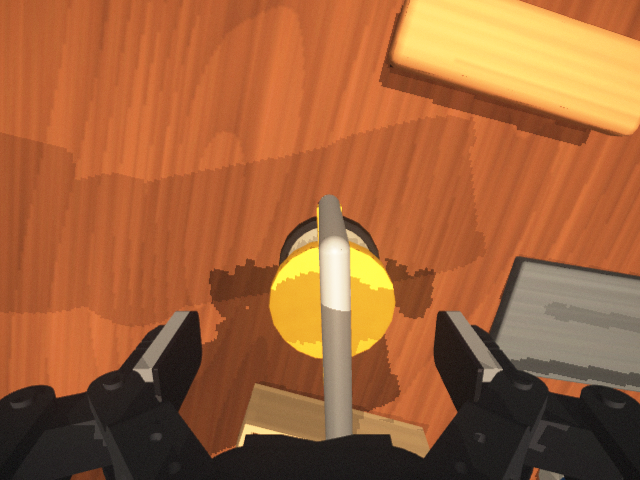

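The wrist view shows the bar between the fingers, from (333,243) to (340,435), turned slightly. The reading is 17 mm short in y, so I correct that.

step_arm([
  [[0.007,0,0.027,2,16.5,3.5,1],[0,0,0,0,0,0,1],[0,0,0,0,0,0,1]],
])

```text
time_s: 3.08
eef_pos: [0.4681, 0.0304, 0.1825]
tcp_rot: [0.703, -0.095, 0.699, 0.095]
contact_force: [-1.8, -0.3, 0.5]
grip_width: 0.0855
```

```bash
python3 -c "
from h import *
go(.466,.029,.125,15.3)
im=cams.capture('wrist')[:,:,::-1];cv2.imwrite('pics/w3.png',im)
W=cams.get_calibration('wrist')
y=np.array([-np.sin(np.radians(15.3)),np.cos(np.radians(15.3)),0])
for k in(-.05,0,.05):print(proj(W,np.array([.474,0,.125])+k*y))
"
```

```text
k 0 rotvec [-0.0001  0.0059 -0.0018] deg 0.4
k 180 rotvec [-9.2000e-03 -2.0000e-04  3.1398e+00] deg 179.9
shift mm [-2.1 -1.4 -3.5] t 3.08 q [ 0.291  0.365 -0.576  2.117  0.298  0.731 -0.209] F [-1.8 -0.3  0.5] grip 0.0855
tool axes x [ 0.006  0.    -1.   ] z [0.964 0.266 0.006]
[311.27985391 507.00164111]
[311.06021297 408.13453331]
[310.79390849 288.26273897]
```

View pics/w3.png

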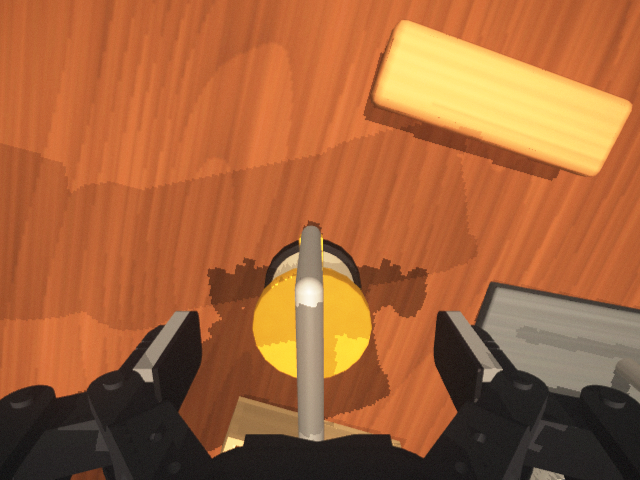

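The bar's end shows at (310,290) and I predicted (311,288), so the bar is where I measured it. Closing now.

step_arm([
  [[0,0.006,0,-2,-1,-3,1],[0,0,0,0,0,0,0],[0,0,0,0,0,0,-1],[0,0,0,0,0,0,-1],[0,0,0,0,0,0,-1],[0,0,0,0,0,0,-1],[0,0,0,0,0,0,-1]],
], grip_force=90)

```text
time_s: 4.0
eef_pos: [0.4661, 0.0292, 0.1794]
tcp_rot: [0.701, -0.095, 0.701, 0.095]
contact_force: [-0.9, 0.0, -0.2]
grip_width: 0.007
```

```bash
python3 -c "
from h import *
go(.466,.029,.125,15.3)
im=cams.capture('wrist')[:,:,::-1];cv2.imwrite('pics/w4.png',im)
"
```

```text
k 0 rotvec [-0.0001 -0.0003 -0.0015] deg 0.1
k 180 rotvec [ 5.0000e-04 -1.0000e-04  3.1401e+00] deg 179.9
shift mm [-0.1 -0.2 -0.4] t 4.0 q [ 0.292  0.37  -0.575  2.12   0.299  0.73  -0.209] F [-0.9  0.  -0.2] grip 0.007
tool axes x [-0.  0. -1.] z [ 0.964  0.265 -0.   ]
```

View pics/w4.png

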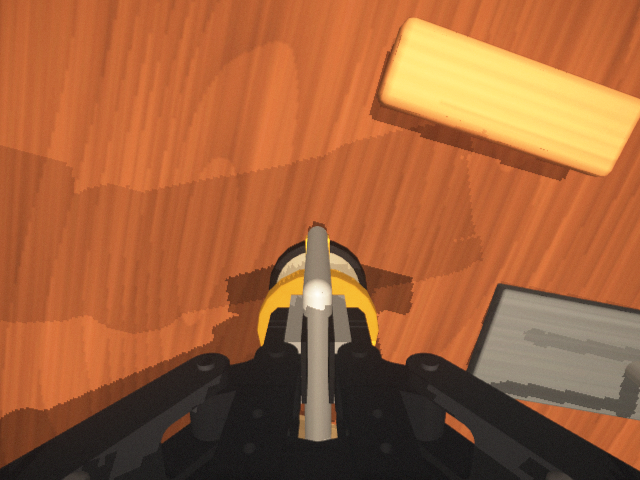

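The bar is held, with the fingers closed around it at (317,320). Lifting.

step_arm([
  [[0,0,0,0,0,10,-1],[0,0,0,0,0,20,-1],[0,0,0,0,0,30,-1],[0,0,0,0,0,25,-1],[0,0,0,0,0,0,-1]],
])

```text
time_s: 4.68
eef_pos: [0.4643, 0.0291, 0.2672]
tcp_rot: [0.699, -0.095, 0.702, 0.095]
contact_force: [0.4, -0.5, -2.6]
grip_width: 0.0072
```

```bash
python3 -c "
from h import *
go(.550,.021,.207,3.8)
im=cams.capture('scene')[:,:,::-1];cv2.imwrite('pics/s1.png',crop(im,230,120,430,320,3))
"
```

```text
k 0 rotvec [-0.0007 -0.0038 -0.2026] deg 11.6
k 180 rotvec [ 5.600e-03 -1.000e-03  2.939e+00] deg 168.4
shift mm [85.7 -8.1 -6.2] t 4.67 q [ 0.362  0.235 -0.63   2.043  0.172  0.919 -0.092] F [ 0.4 -0.5 -2.6] grip 0.0072
tool axes x [-0.004  0.    -1.   ] z [ 0.964  0.266 -0.004]
```

View pics/s1.png

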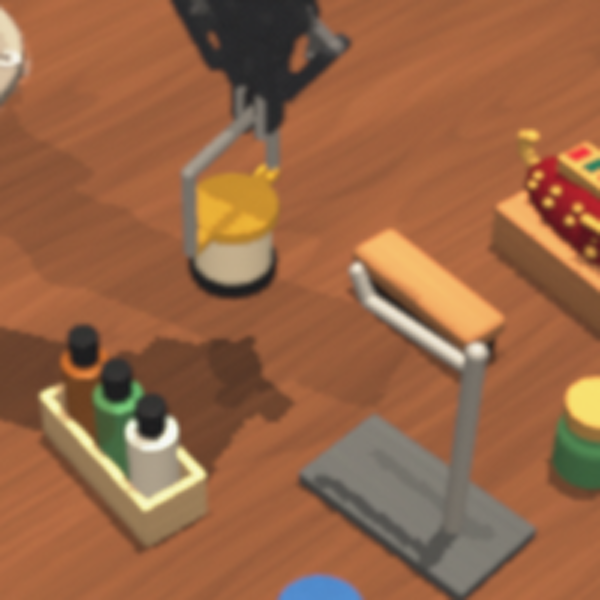

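The lamp is lifted and hangs level below the gripper at (235,230) in the crop, clear of the caddy at (120,450). Next I turn it and bring it in front of the hook tip.

step_arm([
  [[0,-0.002,-0.05,15,-2,-2,-1],[0,-0.002,-0.07,28,-3,-2,-1],[0,0,-0.07,25,-3,-2,-1],[0,0,-0.01,12,0,0,-1],[0,0,0,0,0,0,-1],[0,0,0,0,0,0,-1]],
])

```text
time_s: 5.48
eef_pos: [0.5405, 0.0202, 0.2527]
tcp_rot: [0.701, -0.023, 0.712, 0.024]
contact_force: [-0.1, -0.4, -2.1]
grip_width: 0.0073
```

```bash
python3 -c "
from h import *
go(.550,.021,.207,3.8)
W=cams.get_calibration('wrist')
im=cams.capture('wrist')[:,:,::-1];cv2.imwrite('pics/w5.png',im)
d=np.array([np.cos(.0663),np.sin(.0663),0])
for n,P in dict(tip=np.array([.632,-.004,.186])-.031*d,post=np.array([.632,-.004,.187])+.068*d).items(): print(n,P,proj(W,P))
"
```

```text
k 0 rotvec [-0.     -0.0149  0.    ] deg 0.9
k 180 rotvec [-0.0234  0.     -3.1415] deg 180.0
shift mm [9.5 0.8 8.3] t 5.47 q [ 0.295  0.375 -0.552  1.891  0.233  0.955 -0.298] F [-0.1 -0.4 -2.1] grip 0.0073
tool axes x [-0.015  0.    -1.   ] z [ 0.998  0.066 -0.015]
tip [ 0.60106811 -0.00605379  0.186     ] [466.92466269 392.36735154]
post [6.99850601e-01 5.05097804e-04 1.87000000e-01] [718.10241591 396.58990938]
```

View pics/w5.png

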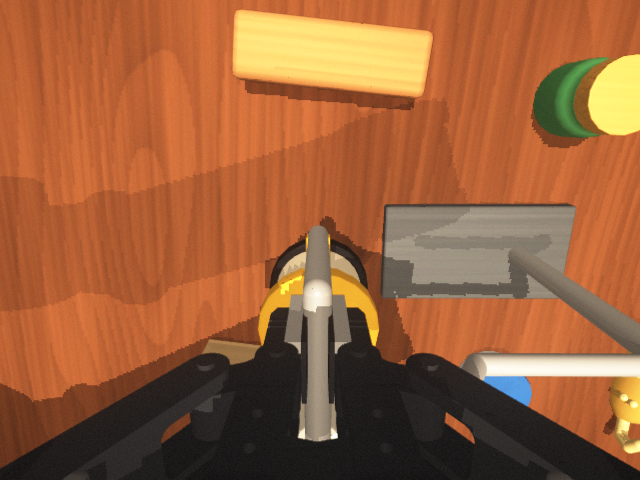

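```bash
python3 -c "
from h import *
np.set_printoptions(precision=4,suppress=True)
W=cams.get_calibration('wrist');print(W,sense()['eef_pos'],sense()['tcp_rot'])
for p in [(384,206),(574,206),(563,298),(382,298)]: print(onz(W,*p,.012))
print('tip',onz(W,480,363,.186),'arm',onz(W,600,364,.165),onz(W,500,364,.165))
print('bar end pred',proj(W,np.array([.5405+.001,.0202+.02,.2527-.054])))
T=cams.get_calibration('top');S=cams.get_calibration('scene')
print('top base')
for p in [(97,333),(229,314),(197,72),(63,92)]: print(onz(T,(p[0]+.5)/4.6-.5+260,(p[1]+.5)/4.6-.5+180,.012))
print('scene base')
for p in [(200,435),(415,598),(512,510),(300,353)]: print(onz(S,(p[0]+.5)/4-.5+280,(p[1]+.5)/4-.5+170,.012))
"
```

```text
{'fx': 400.06728234018533, 'fy': 400.06728234018533, 'cx': 317.326709390927, 'cy': 240.70320506440567, 'position': array([0.5358, 0.0955, 0.3233]), 'orientation': array([ 0.1482,  0.9884,  0.0342, -0.0022])} [0.5405 0.0202 0.2528] [ 0.7015 -0.0233  0.7119  0.0236]
[0.5884 0.0325 0.012 ]
[0.7369 0.0429 0.012 ]
[ 0.7477 -0.0356  0.012 ]
[ 0.5959 -0.0468  0.012 ]
tip [0.6038 0.0078 0.186 ] arm [ 0.668 -0.002  0.165] [ 0.6233 -0.0055  0.165 ]
bar end pred [328.6049 289.8974]
top base
[0.5889 0.032  0.012 ]
[ 0.5942 -0.0455  0.012 ]
[ 0.7421 -0.037   0.012 ]
[0.7359 0.0432 0.012 ]
scene base
[ 0.6019 -0.0489  0.012 ]
[ 0.7485 -0.0386  0.012 ]
[0.7424 0.038  0.012 ]
[0.5943 0.0305 0.012 ]
```

The base plate reads (0.667,-0.002) from the wrist, (0.665,-0.002) from the top and (0.672,-0.005) from the scene camera. The arm seen at (480-640,364) falls on y = -0.004 at x = 0.632, so the seat is confirmed. The tip itself is hidden behind the finger. I raise the lamp a little, then slide the bar over the tip.

step_arm([
  [[0,-0.015,0,8,1,9,-1],[0,0,0,0,0,0,-1],[0,0,0,0,0,0,-1]],
])

```text
time_s: 5.9
eef_pos: [0.5483, 0.0214, 0.2632]
tcp_rot: [0.708, -0.024, 0.706, 0.024]
contact_force: [-0.5, 0.5, -2.4]
grip_width: 0.0068
```

```bash
python3 -c "
from h import *
go(.630,.026,.207,3.8)"
```

```text
k 0 rotvec [ 0.0006  0.0023 -0.0009] deg 0.1
k 180 rotvec [-3.6000e-03  1.0000e-03  3.1407e+00] deg 179.9
shift mm [81.7  4.6 -2.2] t 5.9 q [ 0.294  0.367 -0.553  1.873  0.233  0.963 -0.296] F [-0.5  0.5 -2.4] grip 0.0068
tool axes x [ 0.002 -0.001 -1.   ] z [0.998 0.067 0.002]
```

step_arm([
  [[0,0,0,12,0.5,0,-1],[0,0,0,16,1,0,-1],[0,0,0,16,1,0,-1],[0,0,0,16,1,0,-1],[0,0,0,12,1,0,-1],[0,0,0,0,0,0,-1],[0,0,0,0,0,0,-1]],
])

```text
time_s: 6.78
eef_pos: [0.6267, 0.0261, 0.2621]
tcp_rot: [0.708, -0.024, 0.706, 0.023]
contact_force: [0.3, 0.3, -2.4]
grip_width: 0.0069
```

```bash
python3 -c "
from h import *
go(.630,.026,.207,3.8)
im=cams.capture('scene')[:,:,::-1];cv2.imwrite('pics/s2.png',crop(im,280,120,430,320,3))
"
```

```text
k 0 rotvec [ 0.0001  0.0022 -0.0001] deg 0.1
k 180 rotvec [-3.5000e-03  2.0000e-04  3.1415e+00] deg 180.0
shift mm [ 3.3 -0.1 -1.1] t 6.78 q [ 0.243  0.49  -0.522  1.69   0.278  1.033 -0.305] F [ 0.3  0.3 -2.4] grip 0.0069
tool axes x [ 0.002 -0.    -1.   ] z [0.998 0.066 0.002]
```

View pics/s2.png

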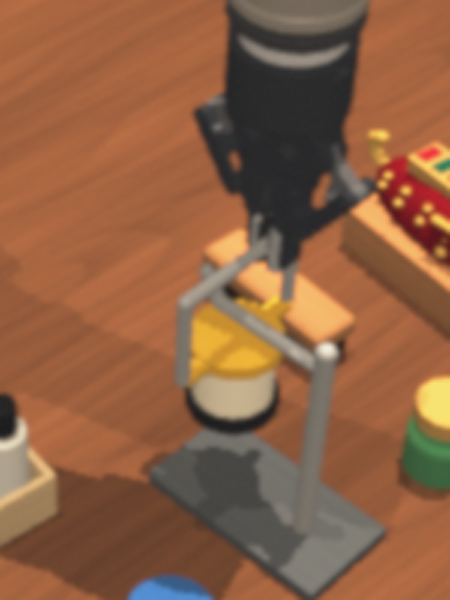

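The hook arm now runs through the handle's opening, with the tip at (208,272) on the robot side of the bar. I move on 3 mm and lower.

step_arm([
  [[0,0,0,3,0,-3,-1],[0,0,0,0,0,-8,-1],[0,0,0,0,0,-8,-1],[0,0,0,0,0,-6,-1],[0,0,0,0,0,-3,-1],[0,0,0,0,0,0,-1]],
])

```text
time_s: 7.58
eef_pos: [0.6285, 0.0257, 0.2318]
tcp_rot: [0.707, -0.024, 0.706, 0.023]
contact_force: [-0.1, -0.1, -1.8]
grip_width: 0.0074
```

```bash
python3 -c "
from h import *
go(.630,.026,.175,3.8)"
```

```text
k 0 rotvec [ 0.0009  0.0009 -0.0001] deg 0.1
k 180 rotvec [-1.4000e-03  1.4000e-03  3.1415e+00] deg 180.0
shift mm [ 1.5  0.3 -2.8] t 7.58 q [ 0.234  0.526 -0.511  1.711  0.301  0.983 -0.321] F [-0.1 -0.1 -1.8] grip 0.0074
tool axes x [ 0.001 -0.001 -1.   ] z [0.998 0.066 0.001]
```

step_arm([
  [[0,0,0,1,0,-1.5,-1],[0,0,0,0,0,-1,-1],[0,0,0,0,0,-1,-1],[0,0,0,0,0,0,-1]],
])

```text
time_s: 8.07
eef_pos: [0.63, 0.0258, 0.2292]
tcp_rot: [0.707, -0.024, 0.706, 0.023]
contact_force: [-1.0, 0.0, -0.2]
grip_width: 0.007
```

```bash
python3 -c "
from h import *
go(.630,.026,.175,3.8)
im=cams.capture('scene')[:,:,::-1];cv2.imwrite('pics/s3.png',crop(im,280,120,430,320,3))"
```

```text
k 0 rotvec [ 0.0009  0.0022 -0.    ] deg 0.1
k 180 rotvec [-3.5000e-03  1.5000e-03  3.1416e+00] deg 180.0
shift mm [ 0.   0.2 -0.2] t 8.07 q [ 0.232  0.53  -0.509  1.71   0.303  0.978 -0.323] F [-1.   0.  -0.2] grip 0.007
tool axes x [ 0.002 -0.001 -1.   ] z [0.998 0.066 0.002]
```

View pics/s3.png

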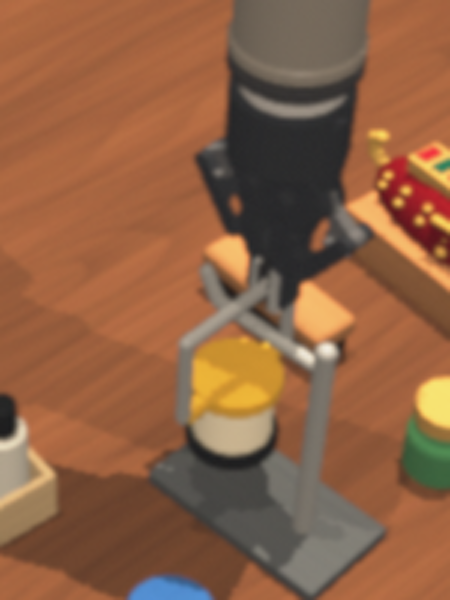

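The vertical load on the wrist went from -2.4 N to about 0 and the bar rests on the hook arm. Releasing gently.

step_arm([
  [[0,0,0,0,0,0,-0.8],[0,0,0,0,0,0,-0.6],[0,0,0,0,0,0,-0.3],[0,0,0,0,0,0,-0.1],[0,0,0,0,0,0,0],[0,0,0,0,0,0,0]],
], grip_force=20)

```text
time_s: 8.88
eef_pos: [0.6308, 0.026, 0.2299]
tcp_rot: [0.708, -0.024, 0.705, 0.023]
contact_force: [0.5, 0.0, -0.6]
grip_width: 0.0428
```

```bash
python3 -c "
from h import *
go(.630,.026,.275,3.8)
im=cams.capture('scene')[:,:,::-1];cv2.imwrite('pics/s4.png',crop(im,280,120,430,320,3))"
```

```text
k 0 rotvec [ 0.0006  0.0045 -0.0002] deg 0.3
k 180 rotvec [-7.1000e-03  9.0000e-04  3.1414e+00] deg 180.0
shift mm [-0.8  0.  99.1] t 8.88 q [ 0.232  0.53  -0.509  1.709  0.304  0.977 -0.323] F [ 0.5  0.  -0.6] grip 0.0428
tool axes x [ 0.005 -0.001 -1.   ] z [0.998 0.066 0.004]
```

View pics/s4.png

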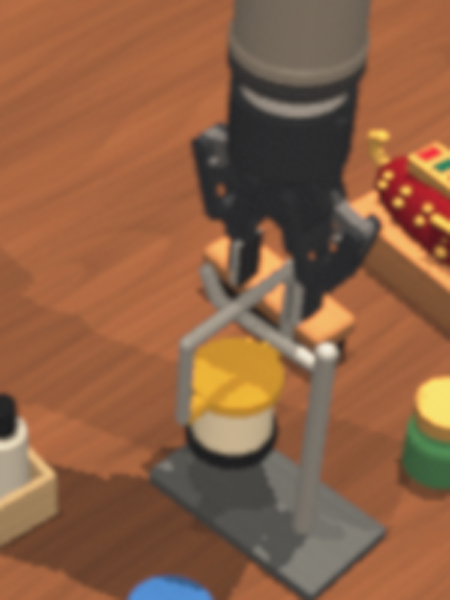

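The lamp hangs on the hook by its bar at (240,305), free of the fingers. Retreating straight up.

step_arm([
  [[0,0,0,0,0,10,0],[0,0,0,0,0,25,0],[0,0,0,0,0,35,0],[0,0,0,0,0,35,0],[0,0,0,0,0,0,0]],
])

```text
time_s: 9.55
eef_pos: [0.6305, 0.0263, 0.3407]
tcp_rot: [0.709, -0.024, 0.705, 0.024]
contact_force: [0.9, 0.6, -0.3]
grip_width: 0.0424
```

```bash
python3 -c "
from h import *
go(.464,-.330,.20,96.2)
im=cams.capture('scene')[:,:,::-1];cv2.imwrite('pics/s5.png',crop(im,280,120,430,320,3))"
```

```text
k 0 rotvec [-0.0045  0.0045  1.612 ] deg 92.4
k 180 rotvec [ 0.0045  0.0045 -1.5296] deg 87.6
shift mm [-166.5 -356.3  -86.7] t 9.55 q [ 0.257  0.425 -0.541  1.599  0.234  1.177 -0.266] F [ 0.9  0.6 -0.3] grip 0.0424
tool axes x [ 0.006 -0.    -1.   ] z [0.998 0.067 0.006]
```

View pics/s5.png

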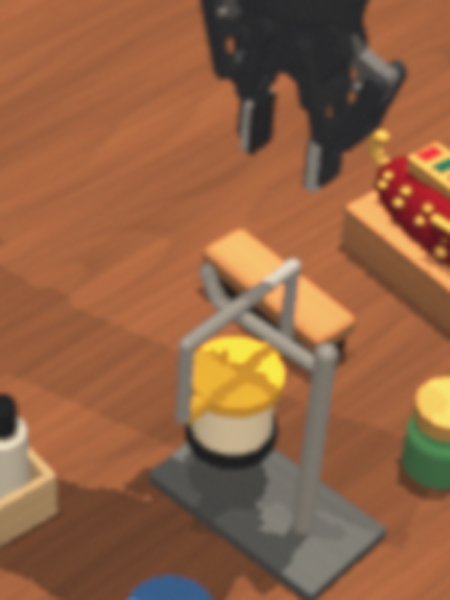

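The lamp still hangs steadily, with the bar across the hook arm at (240,305). Now to the magnifier.

step_arm([
  [[0,0,-0.13,-14,-30,-4,0],[0,0,-0.13,-14,-30,-4,0],[0,0,-0.13,-14,-30,-4,0],[0,0,-0.13,-14,-30,-4,0],[0,0,-0.13,-14,-30,-4,0],[0,0,-0.13,-14,-30,-4,0],[0,0,-0.13,-14,-30,-4,0],[0,0,-0.13,-14,-30,-4,0]],
])

```text
time_s: 10.6
eef_pos: [0.5098, -0.2175, 0.2981]
tcp_rot: [0.617, 0.339, 0.624, -0.339]
contact_force: [0.3, -0.2, 0.2]
grip_width: 0.0424
```

```bash
python3 -c "
from h import *
go(.464,-.330,.20,96.2)"
```

```text
k 0 rotvec [ 0.0095 -0.0098  2.6795] deg 153.5
k 180 rotvec [-0.0072 -0.007  -0.4621] deg 26.5
shift mm [ -45.8 -112.5  -44.1] t 10.6 q [ 0.511  0.305 -0.268  1.833  0.089  1.025 -0.792] F [ 0.3 -0.2  0.2] grip 0.0424
tool axes x [-0.008  0.005 -1.   ] z [ 0.54  -0.842 -0.009]
```

step_arm([
  [[-0.002,-0.002,-0.12,-12,-28,-7,1],[-0.002,-0.002,-0.12,-12,-28,-7,1],[-0.002,-0.002,-0.12,-12,-28,-7,1],[0,0,-0.1,-10,-28,-7,1],[0,0,0,0,0,0,1],[0,0,0,0,0,0,1]],
])

```text
time_s: 11.35
eef_pos: [0.4569, -0.3336, 0.2632]
tcp_rot: [0.518, 0.476, 0.526, -0.478]
contact_force: [-0.2, -0.1, 0.1]
grip_width: 0.0856
```

```bash
python3 -c "
from h import *
go(.464,-.330,.20,96.2)
W=cams.get_calibration('wrist');im=cams.capture('wrist')[:,:,::-1];cv2.imwrite('pics/w6.png',im)
a=np.radians(6.2);d=np.array([np.cos(a),np.sin(a),0])
for k in(-.143,-.088,-.053):print(proj(W,np.array([.5519,-.3203,.05])+k*d))
"
```

```text
k 0 rotvec [-0.0176  0.0099 -3.1236] deg 179.0
k 180 rotvec [-0.0063 -0.0113  0.0179] deg 1.3
shift mm [ 7.1  3.6 -9.2] t 11.35 q [ 0.619  0.351 -0.123  1.849  0.051  0.958 -1.007] F [-0.2 -0.1  0.1] grip 0.0856
tool axes x [-0.011  0.006 -1.   ] z [ 0.09  -0.996 -0.007]
[317.251495   280.43294796]
[315.94617732 210.38386247]
[315.03435581 161.45151127]
```

View pics/w6.png

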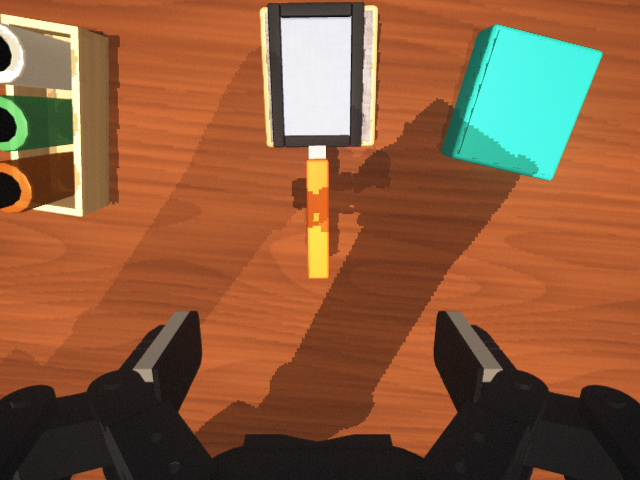

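The wrist view shows the orange handle from (318,278) to (317,158) with the black frame above it. My prediction was (317,280) to (315,161). I refine from these pixels.

```bash
python3 -c "
from h import *
W=cams.get_calibration('wrist')
a,b=onz(W,318,278,.05),onz(W,317.3,159,.05)
print(a,b,np.degrees(np.arctan2(*(b-a)[[1,0]])),np.linalg.norm(b-a))
d=(b-a)/np.linalg.norm(b-a);print('grip from end',a+.055*d,'from front',b-.035*d)
q=[onz(W,*p,.044) for p in[(273,4),(366,4),(363,147),(272,147)]];print([x.round(4) for x in q],sum(q)/4,np.degrees(np.arctan2(*((q[0]+q[1]-q[2]-q[3])[[1,0]]))))
im=cv2.imread('pics/w6.png');hsv=cv2.cvtColor(im,cv2.COLOR_BGR2HSV)
m=cv2.inRange(hsv[155:285,290:345],(10,150,150),(30,255,255));
for r in (12,30,60,90,115):
  u=np.where(m[r])[0]+290;print(r+155,u.min(),u.max())
"
```

```text
[ 0.41159539 -0.33629167  0.05      ] [ 0.50083896 -0.32761479  0.05      ] 5.553238916878019 0.08966438964168098
grip from end [ 0.46633726 -0.33096928  0.05      ] from front [ 0.46600323 -0.33100176  0.05      ]
[array([ 0.5946, -0.2906,  0.044 ]), array([ 0.5999, -0.3497,  0.044 ]), array([ 0.5114, -0.3589,  0.044 ]), array([ 0.5056, -0.295 ,  0.044 ])] [ 0.55289654 -0.32357768  0.044     ] 4.397156699764449
167 290 344
185 290 328
215 290 344
245 290 344
270 290 338
```

step_arm([
  [[-0.006,-0.011,0.007,8,2,-20,1],[0,0,0,0,0,-40,1],[0,0,0,0,0,-30,1],[0,0,0,0,0,0,1],[0,0,0,0,0,0,1]],
])

```text
time_s: 12.02
eef_pos: [0.4689, -0.3269, 0.1735]
tcp_rot: [0.528, 0.473, 0.525, -0.471]
contact_force: [-0.8, 0.6, -0.3]
grip_width: 0.0853
```

```bash
python3 -c "
from h import *
go(.466,-.331,.042,95.6)"
```

```text
k 0 rotvec [-7.5000e-03 -4.0000e-04  3.1308e+00] deg 179.4
k 180 rotvec [-0.0003  0.0048 -0.0108] deg 0.7
shift mm [ -2.9  -4.1 -77.5] t 12.03 q [ 0.599  0.468 -0.125  1.913  0.078  0.761 -1.032] F [-0.8  0.6 -0.3] grip 0.0853
tool axes x [ 0.005  0.    -1.   ] z [ 0.108 -0.994  0.   ]
```

step_arm([
  [[0,0.004,-0.011,-3,-4,-20,1],[0,0,0,0,0,-30,1],[0,0,0,0,0,-22,1],[0,0,0,0,0,0,1],[0,0,0,0,0,0,1]],
])

```text
time_s: 12.65
eef_pos: [0.4671, -0.3331, 0.1017]
tcp_rot: [0.526, 0.476, 0.521, -0.475]
contact_force: [0.6, -0.1, 0.8]
grip_width: 0.0854
```

```bash
python3 -c "
from h import *
go(.466,-.331,.042,95.6)
im=cams.capture('wrist')[:,:,::-1];cv2.imwrite('pics/w7.png',im)"
```

```text
k 0 rotvec [ 0.0098 -0.0064 -3.1392] deg 179.9
k 180 rotvec [0.0041 0.0063 0.0023] deg 0.4
shift mm [-1.1  2.1 -5.7] t 12.65 q [ 0.593  0.578 -0.107  1.943  0.101  0.618 -1.054] F [ 0.6 -0.1  0.8] grip 0.0854
tool axes x [ 0.006 -0.004 -1.   ] z [ 0.095 -0.995  0.005]
```

View pics/w7.png

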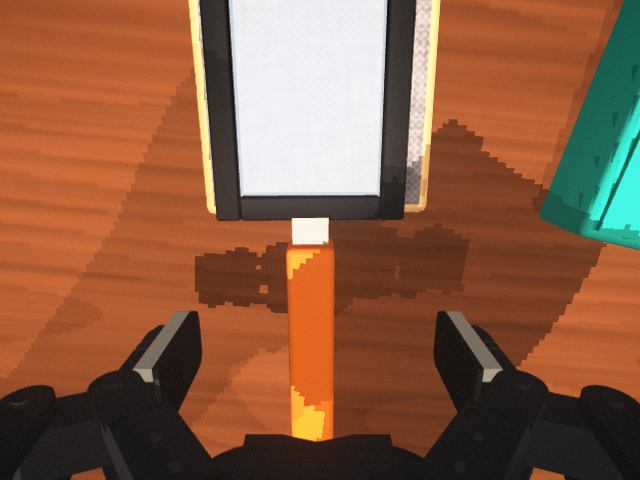

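The handle is at (310,340), between the fingers, which are centred on column 318. I make a small correction, then close.

step_arm([
  [[0.004,0.006,0.002,-1,2,-5.5,1],[0,0,0,0,0,0,1],[0,0,0,0,0,0,1]],
])

```text
time_s: 13.08
eef_pos: [0.4668, -0.3315, 0.0977]
tcp_rot: [0.525, 0.475, 0.523, -0.475]
contact_force: [-0.4, 0.7, 0.9]
grip_width: 0.0853
```

```bash
python3 -c "
from h import *
go(.466,-.331,.042,95.6)"
```

```text
k 0 rotvec [ 3.9000e-03 -2.2000e-03 -3.1412e+00] deg 180.0
k 180 rotvec [0.0014 0.0025 0.0004] deg 0.2
shift mm [-0.8  0.5 -1.7] t 13.07 q [ 0.591  0.584 -0.107  1.944  0.102  0.615 -1.055] F [-0.4  0.7  0.9] grip 0.0853
tool axes x [ 0.002 -0.001 -1.   ] z [ 0.097 -0.995  0.002]
```

step_arm([
  [[0.001,0.002,0,-0.5,0.5,-1.5,1],[0,0,0,0,0,0,0.2],[0,0,0,0,0,0,-0.3],[0,0,0,0,0,0,-1],[0,0,0,0,0,0,-1],[0,0,0,0,0,0,-1],[0,0,0,0,0,0,-1]],
], grip_force=100)

```text
time_s: 13.95
eef_pos: [0.4665, -0.331, 0.0966]
tcp_rot: [0.524, 0.475, 0.523, -0.475]
contact_force: [0.3, 0.6, 1.2]
grip_width: 0.0141
```

```bash
python3 -c "
from h import *
go(.466,-.331,.042,95.6)
im=cams.capture('wrist')[:,:,::-1];cv2.imwrite('pics/w8.png',im)"
```

```text
k 0 rotvec [ 1.3000e-03 -1.1000e-03 -3.1413e+00] deg 180.0
k 180 rotvec [0.0007 0.0008 0.0003] deg 0.1
shift mm [-0.5 -0.  -0.6] t 13.95 q [ 0.59   0.586 -0.107  1.945  0.103  0.615 -1.056] F [0.3 0.6 1.2] grip 0.0141
tool axes x [ 0.001 -0.001 -1.   ] z [ 0.097 -0.995  0.001]
```

View pics/w8.png

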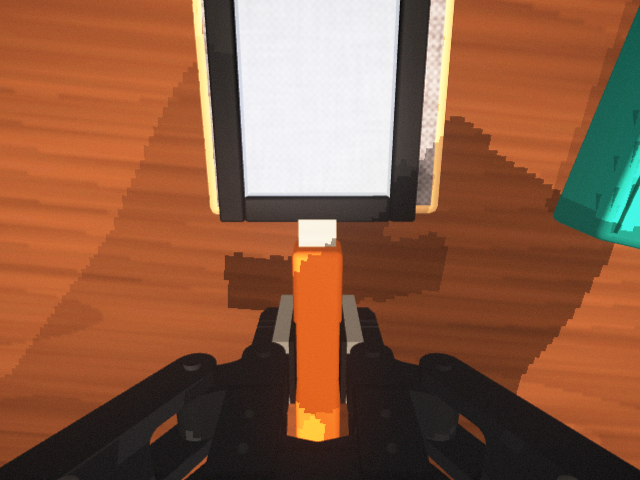

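The handle is gripped at (318,330) and the frame is straight at column 317. Lifting.

step_arm([
  [[0,0,0,0,0,8,-1],[0,0,0,0,0,20,-1],[0,0,0,0,0,35,-1],[0,0,0,0,0,45,-1],[0,0,0,0,0,45,-1],[0,0,0,0,0,45,-1],[0,0,0,0,0,10,-1],[0,0,0,0,0,0,-1]],
])

```text
time_s: 15.0
eef_pos: [0.4634, -0.3295, 0.3112]
tcp_rot: [0.523, 0.475, 0.525, -0.475]
contact_force: [-0.7, 0.9, -2.3]
grip_width: 0.0143
```

```bash
python3 -c "
from h import *
go(.474,.292,.25,86)
W=cams.get_calibration('wrist');s=sense()
im=cams.capture('wrist')[:,:,::-1];cv2.imwrite('pics/w9.png',im)"
```

```text
k 0 rotvec [ 4.7000e-03 -2.3000e-03  2.9742e+00] deg 170.4
k 180 rotvec [-0.0016 -0.0031 -0.1674] deg 9.6
shift mm [ 10.6 621.5  -7.2] t 15.0 q [ 0.613  0.302 -0.129  1.798  0.045  1.048 -1.006] F [-0.7  0.9 -2.3] grip 0.0143
tool axes x [-0.003  0.001 -1.   ] z [ 0.097 -0.995 -0.002]
```

View pics/w9.png

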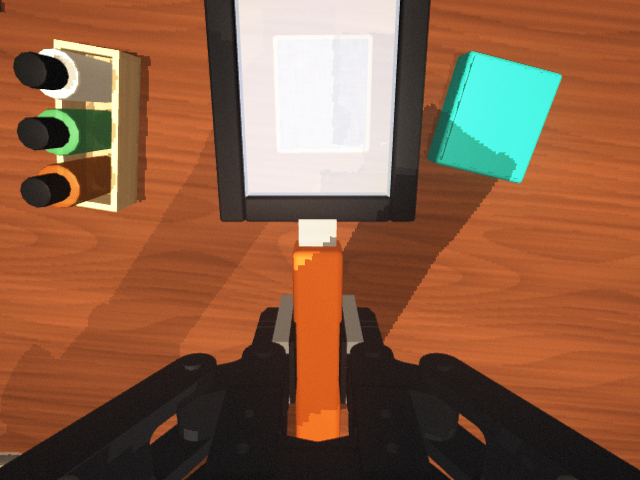

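The frame's near edge is still at row 221 with the same width, so the magnifier has not slipped. Carrying it high over the bench.

step_arm([
  [[0,0,-0.005,1,20,0,-1],[0,0,-0.01,1,38,0,-1],[0,0,-0.01,1,42,0,-1],[0,0,-0.01,1,42,0,-1],[0,0,-0.01,1,42,0,-1],[0,0,-0.01,1,42,0,-1],[0,0,-0.01,1,42,0,-1],[0,0,-0.01,1,42,0,-1]],
])

```text
time_s: 16.05
eef_pos: [0.4629, -0.0125, 0.2953]
tcp_rot: [0.493, 0.492, 0.513, -0.502]
contact_force: [0.8, 0.3, -1.1]
grip_width: 0.0144
```

```bash
python3 -c "
from h import *
go(.474,.292,.25,86)"
```

```text
k 0 rotvec [ 0.0439 -0.0163  3.0586] deg 175.3
k 180 rotvec [-0.0106 -0.0287 -0.0826] deg 5.0
shift mm [ 11.1 304.5   8.7] t 16.05 q [ 0.2    0.17  -0.333  2.019  0.05   0.99  -1.716] F [ 0.8  0.3 -1.1] grip 0.0144
tool axes x [-0.029  0.009 -1.   ] z [ 0.013 -1.    -0.01 ]
```

step_arm([
  [[-0.003,-0.01,-0.01,2,38,6,-1],[-0.003,-0.01,-0.01,2,38,3,-1],[-0.003,-0.005,-0.01,2,38,2,-1],[0,-0.004,-0.01,1,38,1,-1],[0,0,-0.01,1,38,1,-1],[0,0,-0.01,1,38,1,-1],[0,0,-0.01,1,30,1,-1],[0,0,0,0,0,0,-1]],
])

```text
time_s: 17.05
eef_pos: [0.4647, 0.255, 0.2957]
tcp_rot: [-0.481, -0.506, -0.492, 0.52]
contact_force: [-0.8, -0.3, -1.7]
grip_width: 0.014
```

```bash
python3 -c "
from h import *
go(.474,.292,.25,86)"
```

```text
k 0 rotvec [0.0404 0.0039 3.1248] deg 179.1
k 180 rotvec [ 0.0025 -0.0259 -0.0165] deg 1.8
shift mm [ 9.3 37.   8.3] t 17.05 q [-0.21   0.298 -0.484  1.87   0.143  1.032 -2.377] F [-0.8 -0.3 -1.7] grip 0.014
tool axes x [-0.026 -0.003 -1.   ] z [-0.053 -0.999  0.004]
```

step_arm([
  [[0.002,-0.025,-0.016,0,30,5,-1],[0,0,0,0,0,0,-1],[0,0,0,0,0,0,-1]],
])

```text
time_s: 17.42
eef_pos: [0.464, 0.2813, 0.296]
tcp_rot: [-0.481, -0.514, -0.482, 0.521]
contact_force: [-0.6, 1.0, -2.4]
grip_width: 0.0142
```

```bash
python3 -c "
from h import *
go(.474,.292,.25,86)
W=cams.get_calibration('wrist');print(W,sense()['eef_pos'])
a=np.radians(-4);d=np.array([np.cos(a),np.sin(a),0]);e=np.array([-d[1],d[0],0])
for i,j in((1,1),(1,-1),(-1,-1),(-1,1)): print(proj(W,np.array([.562,.286,.088])+i*.025*d+j*.015*e))
im=cams.capture('wrist')[:,:,::-1];cv2.imwrite('pics/w10.png',im)"
```

```text
k 0 rotvec [-0.0121 -0.0101 -3.1391] deg 179.9
k 180 rotvec [ 0.0065 -0.0077  0.0025] deg 0.6
shift mm [10.  10.7  8. ] t 17.43 q [-0.261  0.313 -0.485  1.85   0.168  1.029 -2.457] F [-0.6  1.  -2.4] grip 0.0142
tool axes x [-0.008 -0.006 -1.   ] z [-0.072 -0.997  0.007]
{'fx': 400.06728234018533, 'fy': 400.06728234018533, 'cx': 317.326709390927, 'cy': 240.70320506440567, 'position': array([0.53835428, 0.27699078, 0.3658774 ]), 'orientation': array([-0.10610101, -0.67312927,  0.72377231,  0.10859655])} [0.46397281 0.28134004 0.29601614]
[272.99011643  34.63997722]
[320.89676982  34.62651913]
[320.81025146 118.0766097 ]
[275.61052846 118.15142545]
```

View pics/w10.png

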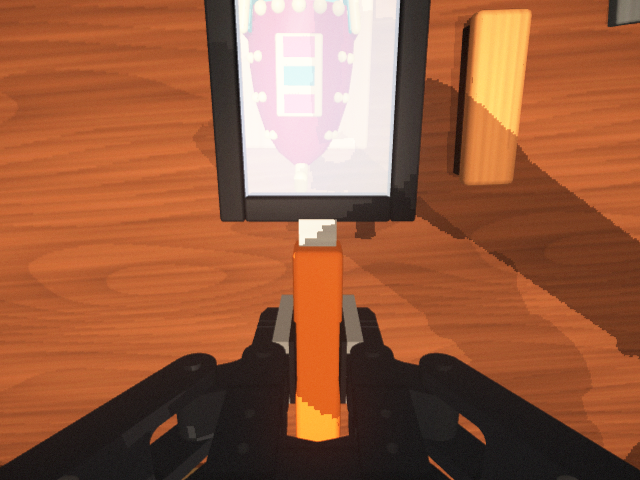

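Through the lens I see the panel with corners (276,34), (323,34), (323,116) and (276,116), within 3 px of the prediction. Now I work out where the lens centre sits relative to the tool.

```bash
python3 -c "
from h import *
np.set_printoptions(precision=4,suppress=True)
W=cams.get_calibration('wrist');s=sense()
q=[onz(W,*p,.088) for p in[(276,34),(323,34),(323,116),(276,116)]];print('panel',sum(q)/4,np.degrees(np.arctan2(*((q[0]+q[1]-q[2]-q[3])[[1,0]]))))
# frame in tool coordinates: plane at tool-x = .0526 ahead of the TCP
r=rot(s['tcp_rot']);c=np.array(s['eef_pos'])
def tl(u,v,h):
    p,d=ray(W,u,v);p=r.inv().apply(p-c);d=r.inv().apply(d);return p+d*(h-p[0])/d[0]
for p in[(220,221),(415,221),(206,0),(430,0)]: print(tl(*p,.0526))
print('handle',tl(294,255,.046),tl(342,255,.046))
"
```

```text
panel [0.5627 0.2851 0.088 ] -4.845219808126648
[ 0.0526  0.0428 -0.0313]
[0.0526 0.0428 0.0305]
[ 0.0526  0.1046 -0.0307]
[0.0526 0.1047 0.0301]
handle [ 0.046   0.0337 -0.0076] [0.046  0.0337 0.0072]
```

step_arm([
  [[0.006,-0.007,-0.004,11,10.5,-20,-1],[0,0,0,0,0,-20,-1],[0,0,0,0,0,-20,-1],[0,0,0,0,0,0,-1],[0,0,0,0,0,0,-1]],
])

```text
time_s: 18.1
eef_pos: [0.4767, 0.2867, 0.234]
tcp_rot: [-0.479, -0.519, -0.478, 0.521]
contact_force: [-0.5, 0.2, -1.8]
grip_width: 0.0143
```

```bash
python3 -c "
from h import *
go(.475,.2922,.1166,85.6)"
```

```text
k 0 rotvec [-2.1000e-03 -4.5000e-03 -3.1352e+00] deg 179.6
k 180 rotvec [ 0.0028 -0.0013  0.0064] deg 0.4
shift mm [ -1.7   5.5 -63.4] t 18.1 q [-0.285  0.403 -0.462  1.884  0.225  0.909 -2.509] F [-0.5  0.2 -1.8] grip 0.0143
tool axes x [-0.001 -0.003 -1.   ] z [-0.083 -0.997  0.003]
```

step_arm([
  [[0.003,-0.001,0.006,-1.5,6,-10,-1],[0,0,0,0,1,-15,-1],[0,0,0,0,0.5,-15,-1],[0,0,0,0,0,0,-1],[0,0,0,0,0,0,-1]],
])

```text
time_s: 18.73
eef_pos: [0.4754, 0.2948, 0.1922]
tcp_rot: [0.48, 0.519, 0.48, -0.518]
contact_force: [-0.1, 0.2, -1.0]
grip_width: 0.0143
```

```bash
python3 -c "
from h import *
go(.475,.2922,.1166,85.6)"
```

```text
k 0 rotvec [ 1.5000e-03  1.7000e-03 -3.1415e+00] deg 180.0
k 180 rotvec [-0.0011  0.0009  0.    ] deg 0.1
shift mm [ -0.4  -2.6 -21.6] t 18.73 q [-0.314  0.461 -0.447  1.911  0.264  0.826 -2.548] F [-0.1  0.2 -1. ] grip 0.0143
tool axes x [ 0.001  0.001 -1.   ] z [-0.077 -0.997 -0.001]
```

step_arm([
  [[0,0,0,0,-2.5,-8,-1],[0,0,0,0,0,-8,-1],[0,0,0,0,0,-4,-1],[0,0,0,0,0,0,-1],[0,0,0,0,0,0,-1]],
])

```text
time_s: 19.35
eef_pos: [0.4758, 0.2921, 0.1713]
tcp_rot: [0.48, 0.52, 0.48, -0.518]
contact_force: [0.0, -0.1, -1.1]
grip_width: 0.0145
```

```bash
python3 -c "
from h import *
go(.475,.2922,.1166,85.6)"
```

```text
k 0 rotvec [ 3.0000e-03  2.5000e-03 -3.1411e+00] deg 180.0
k 180 rotvec [-0.0016  0.0019  0.0004] deg 0.1
shift mm [-0.8  0.1 -0.7] t 19.35 q [-0.32   0.487 -0.436  1.928  0.284  0.784 -2.561] F [ 0.  -0.1 -1.1] grip 0.0145
tool axes x [ 0.002  0.002 -1.   ] z [-0.077 -0.997 -0.002]
```

step_arm([
  [[-0.001,0.002,0,-0.8,0,-0.5,-1],[0,0,0,0,0,0,-1],[0,0,0,0,0,0,-1],[0,0,0,0,0,0,-1]],
])

```text
time_s: 19.85
eef_pos: [0.4752, 0.2924, 0.1714]
tcp_rot: [0.48, 0.519, 0.48, -0.518]
contact_force: [0.3, -0.2, -1.6]
grip_width: 0.014
```

```bash
python3 -c "
from h import *
go(.475,.2922,.1166,85.6)
im=cams.capture('wrist')[:,:,::-1];s=cams.capture('scene')[:,:,::-1];t=cams.capture('top')[:,:,::-1]
cv2.imwrite('pics/w11.png',im);cv2.imwrite('pics/s11.png',s)
c=crop(t,145,160,365,310,3.6);cv2.imwrite('pics/t11.png',c)
np.set_printoptions(precision=4,suppress=True)
W=cams.get_calibration('wrist');cv2.imwrite('pics/w11c.png',crop(im,200,0,440,230,3)[:600])"
```

```text
k 0 rotvec [ 1.1000e-03  1.8000e-03 -3.1412e+00] deg 180.0
k 180 rotvec [-0.0011  0.0007  0.0004] deg 0.1
shift mm [-0.2 -0.2 -0.8] t 19.85 q [-0.32   0.487 -0.436  1.928  0.283  0.785 -2.561] F [ 0.3 -0.2 -1.6] grip 0.014
tool axes x [ 0.001  0.001 -1.   ] z [-0.077 -0.997 -0.001]
```

View pics/w11.png

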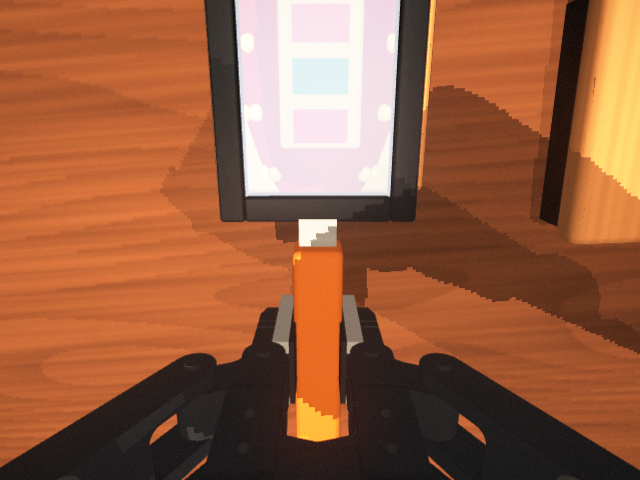

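View pics/s11.png

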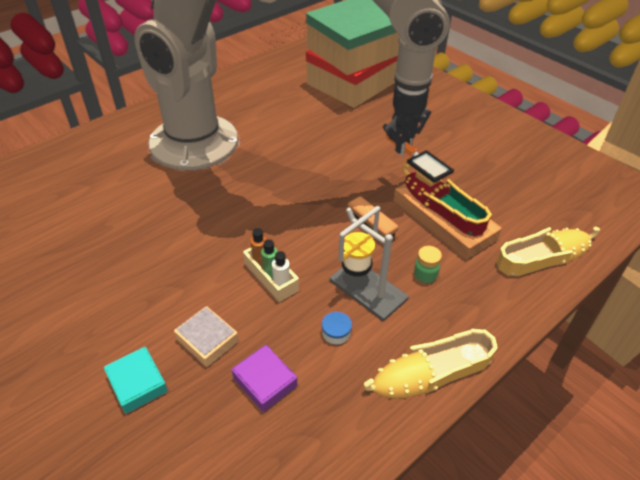

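View pics/t11.png

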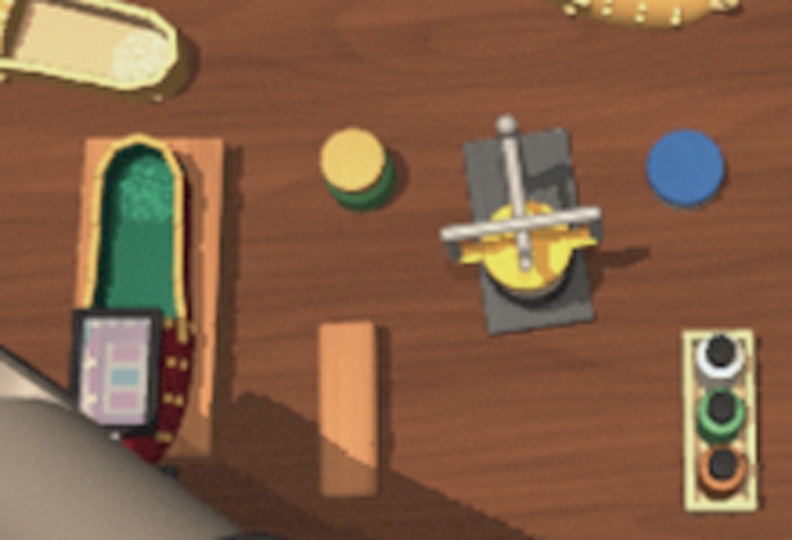

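The wrist view shows the panel's teal middle stripe at (320,77) through the lens, with its edges parallel to the frame. The scene view shows the lamp hanging on the hook at (358,245) and the magnifier over the toe at (430,165). The bystanders have not moved. One last numeric check.

```bash
python3 -c "
from h import *
np.set_printoptions(precision=4,suppress=True)
W=cams.get_calibration('wrist');s=sense();r=rot(s['tcp_rot']);L=r.apply([.0626,.0878,-.0003])+s['eef_pos'];print('lens under',L)
print('panel mid',onz(W,320.5,76.5,.088),'panel near edge',onz(W,280,148,.088),onz(W,359.5,148,.088))
a=onz(W,293.5,109,.088);b=onz(W,292.5,59,.088);print(np.degrees(np.arctan2(*(b-a)[[1,0]])))
m=r.as_matrix();print('lens yaw',np.degrees(np.arctan2(m[1,1],m[0,1])))
a=np.radians(-4.4)
pe=(onz(W,280,148,.088)+onz(W,359.5,148,.088))/2;print('panel from near edge',pe+.025*np.array([np.cos(a),np.sin(a),0]))
# top-view check of panel shift of side objects
S=cams.get_calibration('scene');print('lens px scene',proj(S,L+[0,0,.01]))"
```

```text
lens under [0.5628 0.286  0.1088]
panel mid [0.5631 0.285  0.088 ] panel near edge [0.5394 0.302  0.088 ] [0.5371 0.2723 0.088 ]
-4.166326601250934
lens yaw -4.416707352460918
panel from near edge [0.5632 0.2852 0.088 ]
lens px scene [429.3411 163.5752]
```

View pics/w11c.png

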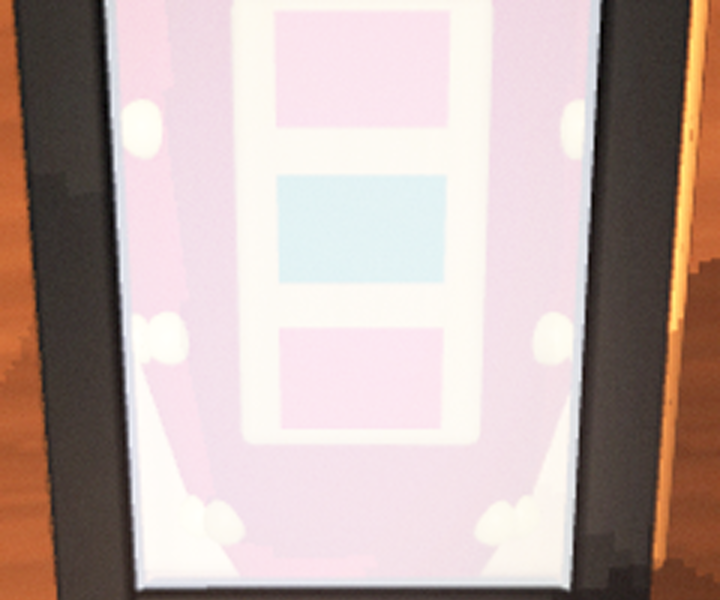

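The lens underside is at (0.563,0.286,0.109) and the panel at (0.563,0.285,0.088). The yaw differs by about 0.3°. Handing in.

```bash
python3 -c "
from station import job
print(job.close_job())"
```

```text
the job is handed in; nothing more can be done
None
```

I hung the yellow lamp by its bar on the hook and let go of it. I then took the magnifier by its orange handle, carried it high over the bench, and handed in at about 20 s while holding it over the slipper's gold panel.

- **Magnifier:** my last measurements put the lens centre within about 1 mm of the panel centre. The underside is 20.8 mm above the panel, the long sides agree to about 0.3°, and it is level to about 0.1°.
- **Lamp:** the last scene and top views show it hanging freely with its bar across the hook arm.
- **Bystanders:** the slipper, caddy, brush, tin and jar look unmoved in those views. I checked this by eye and did not measure their positions again.
- **Disagreements:** the scene camera put the hook stand 4–6 mm farther out in x and up to 3 mm off in y from the top and wrist cameras. I used the top and wrist values and the bar seated well. The gripper read 7 mm on the 10 mm bar and 14 mm on the 16 mm handle, yet both were held firmly.

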